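Line up the polish bottles on the rack by size

TASK

Line up the four white bottles with grey caps on the low black rack, one standing upright in the middle of each round pad, in order of size: the largest on the end pad next to the roll of tape, then each one smaller than the last, down to the smallest on the end pad next to the flat tin. Keep the bottles upright, set them down rather than dropping them, and leave the tape and the tin where they are.

Things in the scene. Friction and masses are not known exactly. Their poses are not given: they have to be found in the camera images.
- bottle_160_mid (a point): Centre (half-way up, on the upright axis) of the largest of the four loose round bottles: 160 mm tall over all, white body 56 mm in diameter with a grey band, straight for the lower 112 mm, then a 12 mm sloping shoulder, then a straight round grey cap 30 mm in diameter and 36 mm tall at the top. z of the point points to the cap. Stands upright on the table at the start.
- bottle_140_mid (a point): Centre (half-way up, on the upright axis) of the second largest of the four loose round bottles: 140 mm tall over all, white body 50 mm in diameter with a grey band, straight for the lower 92 mm, then a 12 mm sloping shoulder, then a straight round grey cap 30 mm in diameter and 36 mm tall at the top. z of the point points to the cap. Stands upright on the table at the start.
- bottle_120_mid (a point): Centre (half-way up, on the upright axis) of the second smallest of the four loose round bottles: 120 mm tall over all, white body 44 mm in diameter with a grey band, straight for the lower 72 mm, then a 12 mm sloping shoulder, then a straight round grey cap 30 mm in diameter and 36 mm tall at the top. z of the point points to the cap. Stands upright on the table at the start.
- bottle_100_mid (a point): Centre (half-way up, on the upright axis) of the smallest of the four loose round bottles: 100 mm tall over all, white body 38 mm in diameter with a grey band, straight for the lower 52 mm, then a 12 mm sloping shoulder, then a straight round grey cap 30 mm in diameter and 36 mm tall at the top. z of the point points to the cap. Stands upright on the table at the start.
- pad1: Flat round grey pad, 66 mm in diameter and 4 mm thick, fixed on the low black rack; origin at the centre of its underside, so its top is 4 mm higher (16 mm above the table). The four pads stand in one straight row 90 mm apart in the order pad1, pad2, pad3, pad4, pad1 towards the robot's left (+y). The row runs roughly along y. The rack is a fixed board 370 x 100 mm, 12 mm high, with a flat rail along its far side (46 mm behind the row, top at 44 mm).
- pad2: Flat round grey pad, 66 mm in diameter and 4 mm thick, fixed on the low black rack; origin at the centre of its underside, so its top is 4 mm higher (16 mm above the table). The four pads stand in one straight row 90 mm apart in the order pad1, pad2, pad3, pad4.
- pad3: Flat round grey pad, 66 mm in diameter and 4 mm thick, fixed on the low black rack; origin at the centre of its underside, so its top is 4 mm higher (16 mm above the table). The four pads stand in one straight row 90 mm apart in the order pad1, pad2, pad3, pad4.
- pad4: Flat round grey pad, 66 mm in diameter and 4 mm thick, fixed on the low black rack; origin at the centre of its underside, so its top is 4 mm higher (16 mm above the table). The four pads stand in one straight row 90 mm apart in the order pad1, pad2, pad3, pad4, pad4 towards the robot's right (-y).
- tape: Loose roll of brown tape lying flat (ring, outer diameter 100 mm, bore 76 mm, 48 mm high) on the table about 110 mm beyond one end pad of the row, in line with it; which end changes. Origin: centre of its underside.
- tin: Loose closed flat metal tin, 96 mm in diameter, 38 mm high, with a dark lid, on the table about 110 mm beyond the other end pad. Origin: centre of its underside.
There are look-alikes about, which are no part of the job. Leave any yellow look-alike of the part that bears bottle_140_mid alone.

How it is judged (in metres and radians):
At the end, for the whole second after the job is handed in: Each bottle stands upright (within 0.1 rad) and at rest on its pad, its axis within 14 mm of the pad's centre: the 160 mm bottle on the end pad next to the tape, the 140 mm bottle on the next pad, then the 120 mm bottle, and the 100 mm bottle on the end pad next to the tin (angle between each of bottle_160_mid, bottle_140_mid, bottle_120_mid, bottle_100_mid's own z axis and vertical below 0.1 rad and linear speed of each of bottle_160, bottle_140, bottle_120, bottle_100 below 0.02 m/s and ((horizontal distance between tape and pad1 below 0.17 m and horizontal distance between bottle_160_mid and pad1 below 0.014 m and z of bottle_160_mid in the frame of pad1 below 0.088 m and horizontal distance between bottle_140_mid and pad2 below 0.014 m and z of bottle_140_mid in the frame of pad2 below 0.078 m and horizontal distance between bottle_120_mid and pad3 below 0.014 m and z of bottle_120_mid in the frame of pad3 below 0.068 m and horizontal distance between bottle_100_mid and pad4 below 0.014 m and z of bottle_100_mid in the frame of pad4 below 0.058 m) or (horizontal distance between tape and pad4 below 0.17 m and horizontal distance between bottle_160_mid and pad4 below 0.014 m and z of bottle_160_mid in the frame of pad4 below 0.088 m and horizontal distance between bottle_140_mid and pad3 below 0.014 m and z of bottle_140_mid in the frame of pad3 below 0.078 m and horizontal distance between bottle_120_mid and pad2 below 0.014 m and z of bottle_120_mid in the frame of pad2 below 0.068 m and horizontal distance between bottle_100_mid and pad1 below 0.014 m and z of bottle_100_mid in the frame of pad1 below 0.058 m))); the robot touches nothing.
It fails at once if a bottle is tipped over (more than 0.7 rad from upright) (angle between any of bottle_160_mid, bottle_140_mid, bottle_120_mid, bottle_100_mid's own z axis and vertical above 0.7 rad).
It fails at once if a bottle is dropped (moving faster than 0.75 m/s within about 12 mm of the rack's or table's surface) ((linear speed of bottle_160 above 0.75 m/s and height (world z) of bottle_160_mid below 0.108 m) or (linear speed of bottle_140 above 0.75 m/s and height (world z) of bottle_140_mid below 0.098 m) or (linear speed of bottle_120 above 0.75 m/s and height (world z) of bottle_120_mid below 0.088 m) or (linear speed of bottle_100 above 0.75 m/s and height (world z) of bottle_100_mid below 0.078 m)).
It fails at once if the tape or the tin is moved by more than 30 mm (distance of any of tape, tin from where it was at the start of the episode above 0.03 m).
It also fails if it takes over 128 s, if anything falls off the work surface, if the arm or the gripper's body presses on something with over 40 N, if the wrist force passes 120 N, or if a joint passes its speed limit or range.

ROBOT

A 6-joint arm with a two-finger parallel gripper is mounted at the origin on the work surface. World frame = base frame: x ahead of the robot, y to its left, z up, the work surface at z = 0. Lengths are in m, angles in degrees, forces in N, time in s.
With the tool pointing down it reaches from about 0.3 to 0.75 m from the base axis. Payload 8.5 kg.
Tool frame: the origin (TCP) lies at the very end of the fingers, on their centre line; the grasp point (between the pads) lies 19 mm behind it; z points along the fingers, y is the direction in which the jaws open and shut (so a half turn about z gives the same grasp; the last joint's range is limited). The gripper opens to 85 mm and grips with 20 to 120 N. Pads are 22 mm wide; open, the fingers measure 114 mm over their backs; the gripper's body (76 mm by 85 mm) begins 54 mm behind the grasp point. The pads swing forward as they close: fully open they stand 13 mm farther back than shut.
Start: joints at [-88.711, 21.807, 74.336, -0, 83.858, -12.336], TCP at [0.13, -0.535, 0.231] pointing down, gripper open.
Joint ranges: [-178.18, 178.18], [-50.72, 133.34], [12.68, 142.11], [-81.47, 261.47], [9.98, 163.14], [-165.26, 165.26]. Speed limits (degrees/s): [136.94, 136.94, 180, 180, 180, 180].

INTERFACE

Orientations are given as a 3x3 rotation matrix whose columns are the frame's x, y, z axes.
In Python, from rig import bot, camera, get_calibration, job_done, search_frame, place_of gives the robot as it stands. The module is installed in compiled form; this text tells all that it offers.
- The arm moves only by the tool arm_command, never from a script. Its argument "commands" is one flat list of numbers, 7 for each row, row after row: the shift along the tool's x, y, z in m, then the turn, a rotation vector about the tool's x, y, z in degrees, then the finger opening in m, from 0 to 0.0854. In form: [dx, dy, dz, wx, wy, wz, fingers, dx, dy, dz, wx, wy, wz, fingers, ...]. A call has 1 to 5 rows; each row shifts and turns the commanded pose from where the row before left it, along the tool's axes as they then stand; what a row does not reach is not made up. A row lasts 1/10 s, in which the tool goes at most 50 mm and 8.59 degrees, less where a joint would pass 70% of its speed; a pose out of reach is approached as far as the arm can. A call is refused whole if a number of a shift passes 0.05 or a number of a turn 8.59, either way. A call with a gripper value outside its range is refused whole. The fingers move at their own pace and stop on an object; "squeeze" is the grip in N (left out, the last holds). Time passes only in rows, so rows that do not move let the fingers close. It gives the time, the measured TCP pose, the force and the opening at its end, in the units of the state.
- bot.observe(): the state, without advancing time (a new reading comes with each control period).
- camera(name): name is "scene" or "top"; returns (picture, depth): 400x640x3 uint8, red, green, blue; 400x640 float32, m along the optical axis (not along the pixel's ray), 0 where there is no reading.
- get_calibration(name): a dict with "K" (3x3 intrinsics, pixels), "world_from_camera" (4x4, takes a point from camera to world coordinates). Camera axes: x right, y down, z forward; pixel columns grow to the right and rows downward; lengths in m; the calibration is good to about 2 mm. A picture is of the moment at which its call begins. get_calibration takes no time and is no camera call.
- job_done(): hands the job in, once; it reports no verdict.
Trained networks look in the newest picture that a camera, given by its name, has taken for a name from the list of things; names that differ only in an ending like _2 or _b are one class to them, and where a whole thing is asked for, a point or a joint stands for the part that bears it (a point fixed in the world has none). Each returns a list of dicts, best first, with "confidence" (0 to 1); they miss things now and then, are a little off and sometimes report something else, mostly with a low value. They report only what shows in the picture. A call takes as long as a camera call. They do not tell look-alikes from the thing itself.
- search_frame(name, camera): "location" ([x, y, z] in m, in world coordinates, good to about 4 mm: the middle of the surface that is visible of it).
- place_of(name, camera): "location" ([x, y, z] in m, in world coordinates, good to about 4 mm: a listed point, or the origin of a listed thing).
The state is a dict: "time_s": time; "joints": joint angles; "joint_vel": joint speeds; "joint_efforts": joint torques, N m; "position": TCP position; "tool_rot": TCP orientation; "wrist_force": force on the tool from outside, world axes, zero at the start; "torque": the same for the moment, N m; "finger_gap": finger opening in m.
Only numpy, scipy, OpenCV 4.12 (cv2) and the standard library are available. Lean on these libraries where they do the work, as an engineer would, in place of code of your own. Each camera call takes 0.05 s, during which the arm holds its last target. There are 200 camera calls.

## Working session

There is one attempt and no reset: what is moved stays moved. The work goes in short steps, Python scripts to look and compute and a tool call to move; the robot and the scene stay as the last step left them, time stands still between calls to the robot, and variables do not carry over. Pictures are saved under pics/ and viewed, about 12 in all and at most 16, crops included, and the job is handed in when it is done.

Besides the shell and the picture viewer there is one more tool, called after ">>>" as name(argument=value, ...) on one line, values as JSON. arm_command: Moves the arm, as the interface text tells. Its arguments: {"type":"object","properties":{"commands":{"type":"array","items":{"type":"number"}},"squeeze":{"type":"number"}},"required":["commands"]}

```bash
mkdir -p pics; cat > h.py <<'E'
import numpy as np, cv2
from rig import *
def snap(n,f=None):
    p,d=camera(n)
    if f: cv2.imwrite('pics/'+f,cv2.cvtColor(p,cv2.COLOR_RGB2BGR))
    c=get_calibration(n);K=c['K'];T=np.array(c['world_from_camera'])
    v,u=np.mgrid[:400,:640]
    P=np.stack([(u-K[0][2])/K[0][0]*d,(v-K[1][2])/K[1][1]*d,d],-1)
    W=P@T[:3,:3].T+T[:3,3]
    W[d==0]=np.nan
    return p,d,W
E
python3 - <<'E'
from h import *
np.set_printoptions(precision=4,suppress=True)
for n in('scene','top'):
    snap(n,n+'1.png')
    print(n,get_calibration(n))
    for t in 'bottle_160_mid bottle_140_mid bottle_120_mid bottle_100_mid pad1 pad4 tape tin'.split():
        print(t,[(np.round(r['location'],3).tolist(),round(r['confidence'],2)) for r in place_of(t,n)])
print(bot.observe())
E
```

```text
scene {'K': array([[437.3386,   0.    , 326.0657],
       [  0.    , 437.3386, 192.7647],
       [  0.    ,   0.    ,   1.    ]]), 'world_from_camera': array([[ 0.1458,  0.5892, -0.7947,  1.3778],
       [ 0.9893, -0.091 ,  0.114 , -0.1726],
       [-0.0051, -0.8029, -0.5962,  0.7258],
       [ 0.    ,  0.    ,  0.    ,  1.    ]])}
bottle_160_mid [([0.437, -0.099, 0.079], 0.81)]
bottle_140_mid [([0.389, -0.386, 0.071], 0.76), ([0.317, -0.306, 0.073], 0.74), ([0.412, -0.276, 0.073], 0.72)]
bottle_120_mid [([0.416, 0.264, 0.056], 0.75)]
bottle_100_mid []
pad1 [([0.61, -0.166, 0.016], 0.81), ([0.608, -0.07, 0.011], 0.79), ([0.617, 0.105, 0.013], 0.76), ([0.613, 0.013, 0.013], 0.66)]
pad4 [([0.61, -0.166, 0.016], 0.81), ([0.608, -0.07, 0.011], 0.79), ([0.617, 0.105, 0.013], 0.76), ([0.613, 0.013, 0.013], 0.66)]
tape [([0.629, 0.217, 0.001], 0.96)]
tin [([0.604, -0.283, 0.001], 0.83)]
top {'K': array([[428.7785,   0.    , 318.2323],
       [  0.    , 428.7785, 199.1925],
       [  0.    ,   0.    ,   1.    ]]), 'world_from_camera': array([[-0.0144, -0.9963,  0.0845,  0.4111],
       [-0.9
[... 605 characters left out ...]
7), ([0.607, -0.169, 0.014], 0.71), ([0.613, -0.074, 0.007], 0.58)]
tape [([0.633, 0.216, -0.001], 0.98)]
tin [([0.603, -0.28, 0.004], 0.96)]
{'time_s': 0.9, 'joints': array([-88.7109,  21.8059,  74.3357,   0.0024,  83.8578, -12.3345]), 'joint_vel': array([-0.0437, -0.0898, -0.0191, -0.0422,  0.025 ,  0.0594]), 'joint_efforts': array([  0.0019, -44.832 , -23.1454,  -0.0001,   0.0005,  -0.    ]), 'position': array([ 0.1296, -0.5345,  0.2313]), 'tool_rot': array([[ 0.9719,  0.2355,  0.    ],
       [ 0.2355, -0.9719, -0.    ],
       [ 0.    ,  0.    , -1.    ]]), 'wrist_force': array([ 0.2743, -0.7624,  0.9773]), 'torque': array([ 0.0072, -0.0109,  0.0176]), 'finger_gap': 0.08553875973206992}
```

View pics/scene1.png

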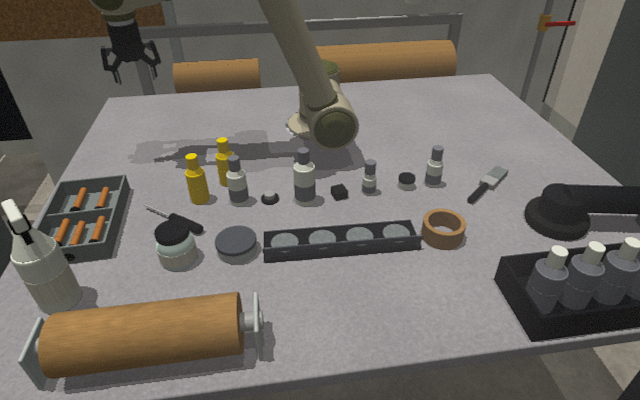

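View pics/top1.png

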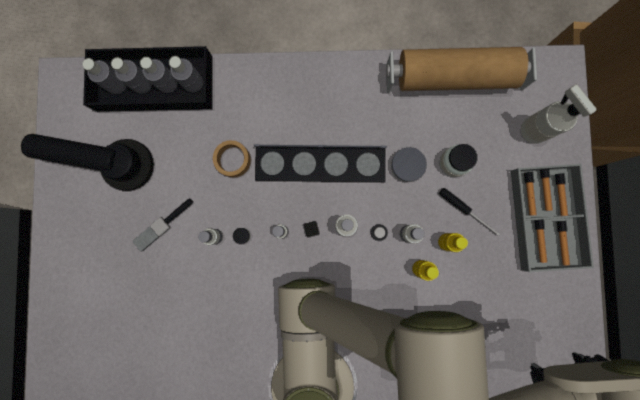

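Candidates by scene pixel:
- **White with grey caps:** (304,177) is the 160, (236,180) the 140, (434,168) the 120 and (370,178) the 100.
- **Look-alikes:** the yellow bottles at (198,180) and (224,162), and the dark bottles in a box at (550,280) and beyond.
- **Tape:** it lies at +y, so pad1 takes the 160.

Next I'll fit the caps and pads from depth and check one crop.

```bash
cat > m.py <<'E'
from h import *
def caps(guess,cams=('scene','top')):
    for n in cams:
        p,d,W=snap(n)
        for name,(x,y,top) in guess.items():
            m=(np.hypot(W[...,0]-x,W[...,1]-y)<.035)&(abs(W[...,2]-top)<.006)
            q=W[m]
            if len(q)>5:
                (cx,cy),r=cv2.minEnclosingCircle(q[:,:2].astype(np.float32))
                print(n,name,len(q),'circle',np.round([cx,cy,r],4),'median',np.round(np.median(q,0),4))
            else: print(n,name,'none')
E
python3 - <<'E'
from m import *
caps({'160':(.436,-.099,.16),'140':(.413,-.275,.14),'120':(.416,.268,.12),'100':(.426,.079,.1)})
p,d,W=snap('top')
g=cv2.cvtColor(p,cv2.COLOR_RGB2GRAY)
for y in(.105,.014,-.074,-.168):
    m=(np.hypot(W[...,0]-.613,W[...,1]-y)<.042)&(g>70)&(W[...,2]<.03)
    k,l,s,c=cv2.connectedComponentsWithStats(m.astype(np.uint8));i=1+s[1:,4].argmax()
    print('pad',s[i],np.round(np.nanmean(W[l==i],0),4))
q,_,_=snap('scene'); cv2.imwrite('pics/crop.png',cv2.resize(cv2.cvtColor(q[120:260,170:480],cv2.COLOR_RGB2BGR),None,fx=2.5,fy=2.5))
E
```

```text
scene 160 84 circle [ 0.4372 -0.0945  0.0155] median [ 0.4413 -0.0947  0.1605]
scene 140 80 circle [ 0.4144 -0.2704  0.0162] median [ 0.4175 -0.271   0.1403]
scene 120 73 circle [0.4139 0.2701 0.0168] median [0.4189 0.2697 0.1207]
scene 100 80 circle [0.4248 0.0818 0.0169] median [0.4297 0.0823 0.1004]
top 160 111 circle [ 0.4365 -0.0999  0.0147] median [ 0.4359 -0.1009  0.1592]
top 140 111 circle [ 0.4126 -0.2754  0.015 ] median [ 0.4116 -0.2753  0.1391]
top 120 109 circle [0.4123 0.2657 0.0149] median [0.4118 0.2654 0.1191]
top 100 101 circle [0.4244 0.0782 0.0151] median [0.4243 0.0774 0.0987]
pad [261 152  23  23 429] [0.6178 0.103  0.0148]
pad [293 152  23  23 426] [0.6153 0.0129 0.0151]
pad [324 152  24  24 430] [ 0.6124 -0.0769  0.0152]
pad [356 153  24  23 432] [ 0.6098 -0.1669  0.0153]
```

View pics/crop.png

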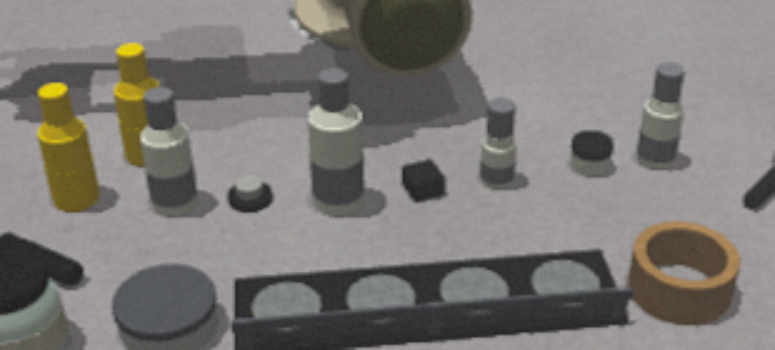

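>>> arm_command(commands=[0.0,0,0,0,0,6.8,0.0854,0,0,0,0,0,6.8,0.0854,0,0,0,0,0,0,0.0854], squeeze=40)

```text
time_s: 1.4
position: [0.1296, -0.5345, 0.2313]
tool_rot: [[1.0, -0.001, -0.0], [-0.001, -1.0, -0.0], [-0.0, 0.0, -1.0]]
wrist_force: [0.3, -1.1, 0.3]
finger_gap: 0.0854
```

The crop confirms the choice: the four white bottles with grey caps are distinct from the two yellow ones at the left. I'll take the 140 first.

>>> arm_command(commands=[0.0284,-0.0262,0,0,0,0,0.0854,0.0284,-0.0262,0,0,0,0,0.0854,0.0284,-0.0262,0,0,0,0,0.0854,0.0284,-0.0262,0,0,0,0,0.0854,0.0284,-0.0262,0,0,0,0,0.0854])

```text
time_s: 1.9
position: [0.2724, -0.4023, 0.2314]
tool_rot: [[1.0, 0.004, 0.0], [0.004, -1.0, -0.0], [0.0, 0.0, -1.0]]
wrist_force: [0.7, -0.5, -0.2]
finger_gap: 0.085
```

>>> arm_command(commands=[0.0284,-0.0262,0,0,0,0,0.07,0.0284,-0.0262,0,0,0,0,0.07,0.0284,-0.0262,0,0,0,0,0.07,0.0284,-0.0262,0,0,0,0,0.07,0.0284,-0.0262,0,0,0,0,0.07])

```text
time_s: 2.4
position: [0.4145, -0.2711, 0.2315]
tool_rot: [[1.0, 0.004, 0.0], [0.004, -1.0, -0.0], [0.0, 0.0, -1.0]]
wrist_force: [0.7, 0.1, -0.1]
finger_gap: 0.0695
```

>>> arm_command(commands=[0,0,0.03,0,0,0,0.07,0,0,0,0,0,0,0.07])

```text
time_s: 2.6
position: [0.4129, -0.2706, 0.1988]
tool_rot: [[1.0, 0.005, -0.004], [0.005, -1.0, 0.004], [-0.004, -0.004, -1.0]]
wrist_force: [-0.5, -1.0, 0.8]
finger_gap: 0.0699
```

```bash
python3 - <<'E'
from h import *
q,_,_=snap('scene'); cv2.imwrite('pics/c2.png',cv2.resize(cv2.cvtColor(q[90:230,150:330],cv2.COLOR_RGB2BGR),None,fx=4,fy=4))
E
```

```text
(no output)
```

View pics/c2.png

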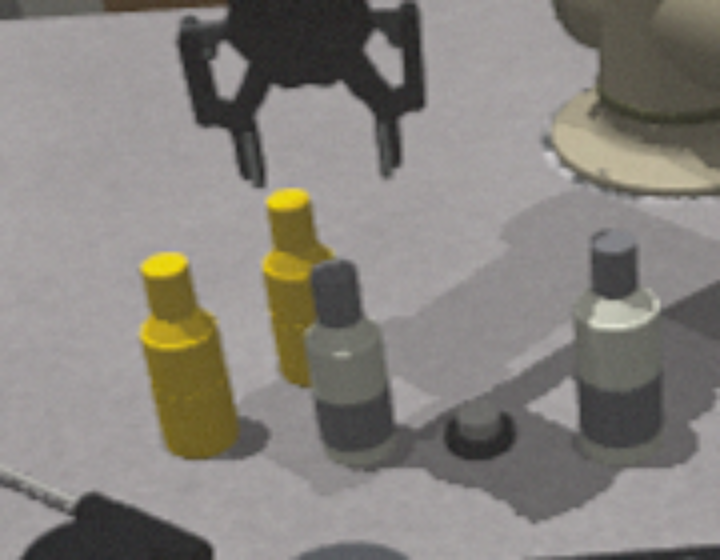

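The fingers, at crop pixels (255,180) and (390,170), are centred over the white bottle's axis. Going down.

>>> arm_command(commands=[0,0,0.03,0,0,0,0.07,0,0,0.03,0,0,0,0.07,0,0,0.022,0,0,0,0.07,0,0,0.01,0,0,0,0.07,0,0,0,0,0,0,0.07])

```text
time_s: 3.15
position: [0.4132, -0.273, 0.1094]
tool_rot: [[1.0, 0.0, -0.001], [0.0, -1.0, 0.001], [-0.001, -0.001, -1.0]]
wrist_force: [0.0, 0.6, 1.0]
finger_gap: 0.0701
```

>>> arm_command(commands=[0,0,0,0,0,0,0.02,0,0,0,0,0,0,0.02,0,0,0,0,0,0,0.02,0,0,0,0,0,0,0.02,0,0,0,0,0,0,0.02])

```text
time_s: 3.65
position: [0.4139, -0.273, 0.1105]
tool_rot: [[1.0, 0.001, 0.002], [0.001, -1.0, -0.002], [0.002, 0.002, -1.0]]
wrist_force: [-0.3, -0.9, 6.1]
finger_gap: 0.0287
```

>>> arm_command(commands=[0,0,-0.01,0,0,0,0.02,0,0,-0.02,0,0,0,0.02,0,0,-0.025,0,0,0,0.02,0,0,-0.025,0,0,0,0.02,0,0,0,0,0,0,0.02])

```text
time_s: 4.15
position: [0.4143, -0.2731, 0.1926]
tool_rot: [[1.0, 0.001, 0.004], [0.001, -1.0, -0.004], [0.004, 0.004, -1.0]]
wrist_force: [0.4, -0.1, -2.2]
finger_gap: 0.0293
```

>>> arm_command(commands=[0.01,-0.0145,0,0,0,0,0.02,0.0202,-0.0289,0,0,0,0,0.02,0.0202,-0.0289,0,0,0,0,0.02,0.0202,-0.0289,0,0,0,0,0.02,0.0202,-0.0289,0,0,0,0,0.02])

```text
time_s: 4.65
position: [0.5044, -0.1407, 0.1886]
tool_rot: [[1.0, 0.0, -0.002], [0.0, -1.0, 0.001], [-0.002, -0.001, -1.0]]
wrist_force: [1.9, -0.5, -1.5]
finger_gap: 0.0284
```

>>> arm_command(commands=[0.0202,-0.0289,0,0,0,0,0.02,0.0202,-0.0289,0,0,0,0,0.02,0.0202,-0.0289,0,0,0,0,0.02,0.0202,-0.0289,0,0,0,0,0.02,0.02,-0.0289,0,0,0,0,0.02])

```text
time_s: 5.15
position: [0.6051, 0.0038, 0.1883]
tool_rot: [[1.0, 0.001, -0.002], [0.001, -1.0, 0.0], [-0.002, -0.0, -1.0]]
wrist_force: [0.0, -0.1, -1.8]
finger_gap: 0.029
```

>>> arm_command(commands=[0.01,-0.0139,0,0,0,0,0.02,0,0,0,0,0,0,0.02,0,0,0,0,0,0,0.02])

```text
time_s: 5.45
position: [0.6143, 0.0161, 0.1885]
tool_rot: [[1.0, 0.001, -0.002], [0.001, -1.0, 0.0], [-0.002, -0.0, -1.0]]
wrist_force: [0.0, 0.2, -1.5]
finger_gap: 0.0291
```

```bash
python3 - <<'E'
from h import *
q,_,_=snap('scene'); cv2.imwrite('pics/c3.png',cv2.resize(cv2.cvtColor(q[80:270,220:480],cv2.COLOR_RGB2BGR),None,fx=3,fy=3))
print(place_of('bottle_140_mid','scene')); print([np.round(r['location'],4) for r in place_of('pad1','scene')])
E
```

```text
[{'location': [0.3906, -0.3828, 0.0683], 'confidence': 0.97}, {'location': [0.3155, -0.3049, 0.0736], 'confidence': 0.84}, {'location': [0.6103, 0.012, 0.1507], 'confidence': 0.62}]
[array([0.6127, 0.0137, 0.0114]), array([ 0.6102, -0.1662,  0.0154]), array([0.6156, 0.1059, 0.0128])]
```

View pics/c3.png

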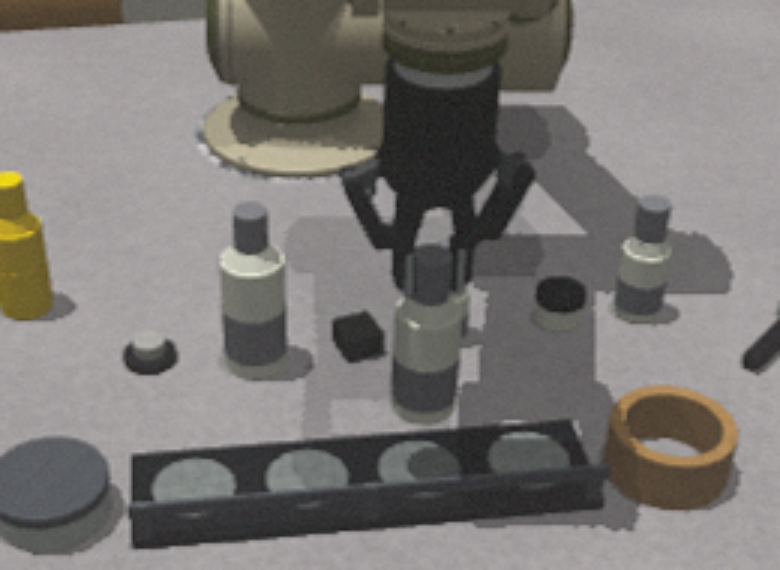

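The 140 hangs upright above the second pad from the tape, at crop pixel (425,340) over the pad at (418,465). Lowering, releasing and retreating.

>>> arm_command(commands=[0,0,0.025,0,0,0,0.02,0,0,0.02,0,0,0,0.02,0,0,0.01,0,0,0,0.02,0,0,0.005,0,0,0,0.02,0,0,0,0,0,0,0.02])

```text
time_s: 6.1
position: [0.6149, 0.0159, 0.1294]
tool_rot: [[1.0, -0.0, -0.0], [-0.0, -1.0, 0.0], [-0.0, -0.0, -1.0]]
wrist_force: [-0.7, 0.3, -1.1]
finger_gap: 0.0287
```

>>> arm_command(commands=[0,0,0.002,0,0,0,0.02,0,0,0.001,0,0,0,0.02,0,0,0,0,0,0,0.02])

```text
time_s: 6.4
position: [0.615, 0.0162, 0.1267]
tool_rot: [[1.0, 0.0, 0.001], [0.0, -1.0, -0.0], [0.001, 0.0, -1.0]]
wrist_force: [-0.2, -0.6, -1.1]
finger_gap: 0.0289
```

>>> arm_command(commands=[0,0,0.001,0,0,0,0.02,0,0,0.001,0,0,0,0.02,0,0,0,0,0,0,0.02])

```text
time_s: 6.7
position: [0.6156, 0.0161, 0.1264]
tool_rot: [[1.0, 0.001, 0.003], [0.001, -1.0, -0.001], [0.003, 0.001, -1.0]]
wrist_force: [-2.1, -0.0, 9.5]
finger_gap: 0.0287
```

>>> arm_command(commands=[0,0,0,0,0,0,0.06,0,0,0,0,0,0,0.06,0,0,0,0,0,0,0.06,0,0,-0.02,0,0,0,0.06,0,0,-0.04,0,0,0,0.06])

```text
time_s: 7.2
position: [0.6137, 0.0164, 0.1821]
tool_rot: [[1.0, 0.0, -0.007], [0.0, -1.0, 0.001], [-0.007, -0.001, -1.0]]
wrist_force: [-0.2, 1.0, 0.3]
finger_gap: 0.0599
```

>>> arm_command(commands=[0,0,-0.04,0,0,0,0.07,-0.036,0.0226,-0.005,0,0,0,0.07,-0.036,0.0226,0,0,0,0,0.07,-0.036,0.0226,0,0,0,0,0.07,-0.036,0.0226,0,0,0,0,0.07])

```text
time_s: 7.7
position: [0.4694, -0.0748, 0.2292]
tool_rot: [[1.0, 0.001, 0.0], [0.001, -1.0, -0.0], [0.0, 0.0, -1.0]]
wrist_force: [1.1, -1.3, 1.0]
finger_gap: 0.0698
```

>>> arm_command(commands=[-0.034,0.0226,0,0,0,0,0.07,0,0,0,0,0,0,0.07,0,0,0,0,0,0,0.07])

```text
time_s: 8.0
position: [0.4369, -0.0972, 0.2296]
tool_rot: [[1.0, -0.001, 0.001], [-0.001, -1.0, -0.0], [0.001, 0.0, -1.0]]
wrist_force: [0.3, 0.1, 0.1]
finger_gap: 0.07
```

```bash
python3 - <<'E'
from m import *
caps({'140':(.615,.016,.156),'120':(.413,.268,.12)},('scene',))
print(bot.observe()['position'])
E
```

```text
scene 140 106 circle [0.6158 0.0181 0.0149] median [0.6181 0.0175 0.1565]
scene 120 74 circle [0.414  0.2726 0.017 ] median [0.4176 0.2695 0.1208]
[ 0.43743862 -0.09686789  0.22949157]
```

>>> arm_command(commands=[0,0,0.03,0,0,0,0.07,0,0,0.03,0,0,0,0.07,0,0,0.03,0,0,0,0.07,0,0,0.009,0,0,0,0.07,0,0,0,0,0,0,0.07])

```text
time_s: 8.55
position: [0.4373, -0.0963, 0.1296]
tool_rot: [[1.0, 0.001, -0.002], [0.001, -1.0, 0.001], [-0.002, -0.001, -1.0]]
wrist_force: [-0.2, 0.6, 0.1]
finger_gap: 0.0699
```

>>> arm_command(commands=[0,0,0,0,0,0,0.02,0,0,0,0,0,0,0.02,0,0,0,0,0,0,0.02,0,0,0,0,0,0,0.02,0,0,0,0,0,0,0.02])

```text
time_s: 9.05
position: [0.4376, -0.0973, 0.1314]
tool_rot: [[1.0, 0.0, 0.002], [0.0, -1.0, -0.001], [0.002, 0.001, -1.0]]
wrist_force: [0.2, -0.2, 6.5]
finger_gap: 0.0289
```

>>> arm_command(commands=[0,0,-0.01,0,0,0,0.02,0,0,-0.02,0,0,0,0.02,0,0,-0.03,0,0,0,0.02,0,0,-0.03,0,0,0,0.02,0,0,-0.01,0,0,0,0.02])

```text
time_s: 9.55
position: [0.4376, -0.0971, 0.2332]
tool_rot: [[1.0, 0.001, 0.004], [0.001, -1.0, -0.002], [0.004, 0.002, -1.0]]
wrist_force: [0.6, -0.2, -2.5]
finger_gap: 0.029
```

>>> arm_command(commands=[0.006,-0.018,0,0,0,0,0.02,0.01,-0.032,0,0,0,0,0.02,0.01,-0.032,0,0,0,0,0.02,0.01,-0.032,0,0,0,0,0.02,0.01,-0.032,0,0,0,0,0.02])

```text
time_s: 10.05
position: [0.4827, 0.0506, 0.2296]
tool_rot: [[1.0, 0.0, -0.002], [0.0, -1.0, 0.0], [-0.002, -0.0, -1.0]]
wrist_force: [0.3, -0.7, -2.0]
finger_gap: 0.0286
```

>>> arm_command(commands=[0.014,-0.032,0,0,0,0,0.02,0.02,-0.0248,0,0,0,0,0.02,0.026,0,0,0,0,0,0.02,0.026,0,0,0,0,0,0.02,0.026,0,0,0,0,0,0.02])

```text
time_s: 10.55
position: [0.5954, 0.1064, 0.2292]
tool_rot: [[1.0, 0.001, -0.002], [0.001, -1.0, 0.0], [-0.002, -0.0, -1.0]]
wrist_force: [-0.1, -0.7, -1.8]
finger_gap: 0.0289
```

>>> arm_command(commands=[0.0225,0,0,0,0,0,0.02,0,0,0.025,0,0,0,0.02,0,0,0.025,0,0,0,0.02,0,0,0.02,0,0,0,0.02,0,0,0,0,0,0,0.02])

```text
time_s: 11.05
position: [0.6156, 0.106, 0.1565]
tool_rot: [[1.0, 0.0, -0.008], [0.0, -1.0, 0.0], [-0.008, -0.0, -1.0]]
wrist_force: [-0.2, -1.3, -2.5]
finger_gap: 0.0286
```

>>> arm_command(commands=[0,0,0.006,0,0,0,0.02,0,0,0.003,0,0,0,0.02,0,0,0,0,0,0,0.02])

```text
time_s: 11.35
position: [0.6175, 0.106, 0.1516]
tool_rot: [[1.0, 0.0, 0.0], [0.0, -1.0, -0.0], [0.0, 0.0, -1.0]]
wrist_force: [-0.4, 0.2, -2.3]
finger_gap: 0.0291
```

>>> arm_command(commands=[0,0,0.003,0,0,0,0.02,0,0,0.0015,0,0,0,0.02,0,0,0.001,0,0,0,0.02,0,0,0,0,0,0,0.02])

```text
time_s: 11.75
position: [0.6179, 0.1059, 0.1475]
tool_rot: [[1.0, 0.0, 0.003], [0.0, -1.0, -0.0], [0.003, 0.0, -1.0]]
wrist_force: [-1.9, -1.1, 6.5]
finger_gap: 0.0286
```

>>> arm_command(commands=[0,0,0,0,0,0,0.06,0,0,0,0,0,0,0.06,0,0,0,0,0,0,0.06,0,0,-0.02,0,0,0,0.06,0,0,-0.04,0,0,0,0.06])

```text
time_s: 12.25
position: [0.6162, 0.106, 0.2036]
tool_rot: [[1.0, 0.0, -0.007], [0.0, -1.0, 0.0], [-0.007, -0.0, -1.0]]
wrist_force: [-0.1, 0.1, 0.7]
finger_gap: 0.0598
```

>>> arm_command(commands=[-0.01,-0.01,-0.02,0,0,0,0.07,-0.035,-0.0275,0,0,0,0,0.07,-0.035,-0.0275,0,0,0,0,0.07,-0.035,-0.0275,0,0,0,0,0.07,-0.035,-0.0275,0,0,0,0,0.07])

```text
time_s: 12.75
position: [0.4658, 0.2267, 0.2258]
tool_rot: [[1.0, 0.0, 0.0], [0.0, -1.0, 0.0], [0.0, -0.0, -1.0]]
wrist_force: [0.8, 1.0, 0.8]
finger_gap: 0.0701
```

>>> arm_command(commands=[-0.035,-0.0275,0,0,0,0,0.07,-0.0195,-0.0145,0,0,0,0,0.07,0,0,0.04,0,0,0,0.07,0,0,0.02,0,0,0,0.07,0,0,0,0,0,0,0.07])

```text
time_s: 13.25
position: [0.4115, 0.2676, 0.1638]
tool_rot: [[1.0, 0.001, -0.005], [0.001, -1.0, -0.002], [-0.005, 0.002, -1.0]]
wrist_force: [0.1, -0.8, 0.3]
finger_gap: 0.0696
```

```bash
python3 - <<'E'
from m import *
caps({'140':(.615,.016,.156),'160':(.6178,.1055,.176),'100':(.4246,.08,.1)})
print(bot.observe()['position'])
q,_,_=snap('scene','s4.png')
E
```

```text
scene 140 108 circle [0.6161 0.0173 0.0154] median [0.6194 0.0177 0.1563]
scene 160 107 circle [0.617  0.1075 0.016 ] median [0.6207 0.1067 0.1763]
scene 100 76 circle [0.4272 0.0831 0.0158] median [0.4289 0.0822 0.1005]
top 140 112 circle [0.6138 0.0137 0.0149] median [0.6133 0.0136 0.1549]
top 160 114 circle [0.6161 0.1034 0.015 ] median [0.6155 0.1023 0.1751]
top 100 101 circle [0.4247 0.0784 0.0148] median [0.4244 0.0778 0.0993]
[0.41322305 0.26801002 0.16645971]
```

View pics/s4.png

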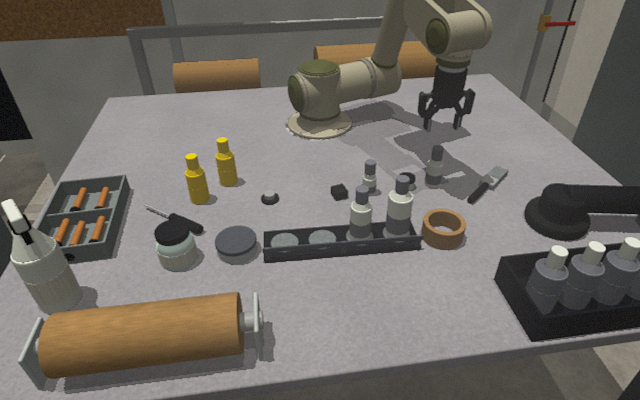

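The 160 and 140 stand on the two pads nearest the tape, at (399,205) and (361,215). The gripper, at (447,100), is above the 120 at (434,168).

>>> arm_command(commands=[0,0,0.03,0,0,0,0.07,0,0,0.03,0,0,0,0.07,0,0,0.012,0,0,0,0.07,0,0,0.004,0,0,0,0.07,0,0,0,0,0,0,0.07])

```text
time_s: 13.9
position: [0.4135, 0.268, 0.0906]
tool_rot: [[1.0, 0.0, 0.001], [0.0, -1.0, 0.0], [0.001, -0.0, -1.0]]
wrist_force: [0.2, 0.2, -0.4]
finger_gap: 0.0701
```

>>> arm_command(commands=[0,0,0,0,0,0,0.02,0,0,0,0,0,0,0.02,0,0,0,0,0,0,0.02,0,0,0,0,0,0,0.02,0,0,0,0,0,0,0.02])

```text
time_s: 14.4
position: [0.4133, 0.2681, 0.0907]
tool_rot: [[1.0, 0.0, 0.002], [0.0, -1.0, 0.001], [0.002, -0.001, -1.0]]
wrist_force: [-0.9, 0.8, 6.2]
finger_gap: 0.0285
```

>>> arm_command(commands=[0,0,-0.01,0,0,0,0.02,0,0,-0.03,0,0,0,0.02,0,0,-0.04,0,0,0,0.02,0,0,-0.04,0,0,0,0.02,0,0,-0.02,0,0,0,0.02])

```text
time_s: 14.9
position: [0.4133, 0.2681, 0.2337]
tool_rot: [[1.0, 0.001, 0.005], [0.001, -1.0, 0.002], [0.005, -0.002, -1.0]]
wrist_force: [-0.3, 0.0, -1.6]
finger_gap: 0.0285
```

>>> arm_command(commands=[0.004,0.016,0,0,0,0,0.02,0.008,0.031,0,0,0,0,0.02,0.008,0.031,0,0,0,0,0.02,0.008,0.031,0,0,0,0,0.02,0.008,0.031,0,0,0,0,0.02])

```text
time_s: 15.4
position: [0.4488, 0.1267, 0.2304]
tool_rot: [[1.0, 0.001, 0.0], [0.001, -1.0, -0.0], [0.0, 0.0, -1.0]]
wrist_force: [0.3, -0.0, -1.9]
finger_gap: 0.029
```

>>> arm_command(commands=[0.008,0.031,0,0,0,0,0.02,0.008,0.031,0,0,0,0,0.02,0.008,0.031,0,0,0,0,0.02,0.008,0.031,0,0,0,0,0.02,0.008,0.031,0,0,0,0,0.02])

```text
time_s: 15.9
position: [0.4888, -0.0283, 0.2304]
tool_rot: [[1.0, 0.0, 0.0], [0.0, -1.0, 0.0], [0.0, -0.0, -1.0]]
wrist_force: [0.2, 0.5, -0.8]
finger_gap: 0.0287
```

>>> arm_command(commands=[0.02,0.0315,0,0,0,0,0.02,0.03,0.016,0,0,0,0,0.02,0.03,0,0,0,0,0,0.02,0.03,0,0,0,0,0,0.02,0.013,0,0,0,0,0,0.02])

```text
time_s: 16.4
position: [0.6135, -0.0747, 0.2296]
tool_rot: [[1.0, 0.0, -0.0], [0.0, -1.0, 0.0], [-0.0, -0.0, -1.0]]
wrist_force: [-0.9, 0.1, -1.6]
finger_gap: 0.0293
```

>>> arm_command(commands=[0,0,0.02,0,0,0,0.02,0,0,0.03,0,0,0,0.02,0,0,0.03,0,0,0,0.02,0,0,0.02,0,0,0,0.02,0,0,0,0,0,0,0.02])

```text
time_s: 16.9
position: [0.6105, -0.0741, 0.1275]
tool_rot: [[1.0, 0.0, -0.006], [0.0, -1.0, 0.002], [-0.006, -0.002, -1.0]]
wrist_force: [-0.9, 0.6, -0.2]
finger_gap: 0.029
```

>>> arm_command(commands=[0,0,0.012,0,0,0,0.02,0,0,0.006,0,0,0,0.02,0,0,0.002,0,0,0,0.02,0,0,0,0,0,0,0.02])

```text
time_s: 17.3
position: [0.612, -0.0745, 0.1101]
tool_rot: [[1.0, 0.0, 0.0], [0.0, -1.0, -0.0], [0.0, 0.0, -1.0]]
wrist_force: [0.4, 0.2, -0.3]
finger_gap: 0.0291
```

>>> arm_command(commands=[0,0,0.001,0,0,0,0.02,0,0,0.001,0,0,0,0.02,0,0,0,0,0,0,0.02])

```text
time_s: 17.6
position: [0.612, -0.0745, 0.1079]
tool_rot: [[1.0, 0.0, 0.0], [0.0, -1.0, -0.0], [0.0, 0.0, -1.0]]
wrist_force: [-0.4, 0.2, -2.1]
finger_gap: 0.0294
```

>>> arm_command(commands=[0,0,0.001,0,0,0,0.02,0,0,0.001,0,0,0,0.02,0,0,0.001,0,0,0,0.02,0,0,0,0,0,0,0.02])

```text
time_s: 18.0
position: [0.6125, -0.0745, 0.1067]
tool_rot: [[1.0, 0.001, 0.003], [0.001, -1.0, -0.001], [0.003, 0.001, -1.0]]
wrist_force: [-2.3, 1.5, 11.2]
finger_gap: 0.0287
```

>>> arm_command(commands=[0,0,0,0,0,0,0.06,0,0,0,0,0,0,0.06,0,0,0,0,0,0,0.06,0,0,-0.02,0,0,0,0.06,0,0,-0.04,0,0,0,0.06])

```text
time_s: 18.5
position: [0.6106, -0.0742, 0.1625]
tool_rot: [[1.0, 0.0, -0.007], [0.0, -1.0, 0.002], [-0.007, -0.002, -1.0]]
wrist_force: [0.7, -0.3, 1.0]
finger_gap: 0.0603
```

>>> arm_command(commands=[-0.03,0,-0.04,0,0,0,0.07,-0.0395,-0.03,0,0,0,0,0.07,-0.0395,-0.031,0,0,0,0,0.07,-0.0395,-0.031,0,0,0,0,0.07,-0.0395,-0.0315,0,0,0,0,0.07])

```text
time_s: 19.0
position: [0.4228, 0.0492, 0.2047]
tool_rot: [[1.0, -0.0, 0.0], [-0.0, -1.0, 0.0], [0.0, -0.0, -1.0]]
wrist_force: [1.4, 0.6, -0.5]
finger_gap: 0.0701
```

>>> arm_command(commands=[0,-0.031,0,0,0,0,0.07,0,0,0.03,0,0,0,0.07,0,0,0.02,0,0,0,0.07,0,0,0,0,0,0,0.07,0,0,0,0,0,0,0.07])

```text
time_s: 19.5
position: [0.4249, 0.0792, 0.1553]
tool_rot: [[1.0, 0.0, -0.0], [0.0, -1.0, 0.0], [-0.0, -0.0, -1.0]]
wrist_force: [-0.7, -0.1, -0.0]
finger_gap: 0.0701
```

Down to z 0.071.

>>> arm_command(commands=[0,-0.001,0.03,0,0,0,0.07,0,0,0.03,0,0,0,0.07,0,0,0.018,0,0,0,0.07,0,0,0.006,0,0,0,0.07,0,0,0,0,0,0,0.07])

```text
time_s: 20.0
position: [0.4251, 0.0801, 0.0713]
tool_rot: [[1.0, 0.0, 0.0], [0.0, -1.0, -0.0], [0.0, 0.0, -1.0]]
wrist_force: [-0.2, -0.3, 0.0]
finger_gap: 0.07
```

>>> arm_command(commands=[0,0,0,0,0,0,0.02,0,0,0,0,0,0,0.02,0,0,0,0,0,0,0.02,0,0,0,0,0,0,0.02,0,0,0,0,0,0,0.02])

```text
time_s: 20.5
position: [0.4252, 0.0803, 0.0718]
tool_rot: [[1.0, 0.001, 0.002], [0.001, -1.0, -0.0], [0.002, 0.0, -1.0]]
wrist_force: [-0.4, 1.5, 6.3]
finger_gap: 0.0289
```

>>> arm_command(commands=[0,0,-0.01,0,0,0,0.02,0,0,-0.03,0,0,0,0.02,0,0,-0.04,0,0,0,0.02,0,0,-0.04,0,0,0,0.02,0,0,-0.03,0,0,0,0.02])

```text
time_s: 21.0
position: [0.4246, 0.0804, 0.2241]
tool_rot: [[1.0, 0.001, 0.003], [0.001, -1.0, -0.0], [0.003, 0.0, -1.0]]
wrist_force: [-0.1, -0.5, -1.4]
finger_gap: 0.0289
```

>>> arm_command(commands=[0.002,0.016,0,0,0,0,0.02,0.005,0.032,0,0,0,0,0.02,0.005,0.032,0,0,0,0,0.02,0.005,0.032,0,0,0,0,0.02,0.005,0.032,0,0,0,0,0.02])

```text
time_s: 21.5
position: [0.4465, -0.0648, 0.2217]
tool_rot: [[1.0, 0.001, 0.001], [0.001, -1.0, -0.0], [0.001, 0.0, -1.0]]
wrist_force: [0.3, 0.2, -1.5]
finger_gap: 0.0289
```

>>> arm_command(commands=[0.01,0.032,0,0,0,0,0.02,0.015,0.032,0,0,0,0,0.02,0.025,0.025,0,0,0,0,0.02,0.032,0.012,0,0,0,0,0.02,0.032,0,0,0,0,0,0.02])

```text
time_s: 22.0
position: [0.5615, -0.1664, 0.2216]
tool_rot: [[1.0, -0.002, 0.0], [-0.002, -1.0, -0.001], [0.0, 0.001, -1.0]]
wrist_force: [0.3, -0.0, -0.7]
finger_gap: 0.0292
```

>>> arm_command(commands=[0.032,0,0,0,0,0,0.02,0.0175,0,0,0,0,0,0.02,0,0,0.02,0,0,0,0.02,0,0,0.03,0,0,0,0.02,0,0,0.03,0,0,0,0.02])

```text
time_s: 22.5
position: [0.6103, -0.1644, 0.1408]
tool_rot: [[1.0, 0.001, 0.001], [0.001, -1.0, -0.0], [0.001, 0.0, -1.0]]
wrist_force: [0.0, 0.3, -2.2]
finger_gap: 0.0289
```

>>> arm_command(commands=[0,0,0.025,0,0,0,0.02,0,0,0.015,0,0,0,0.02,0,0,0.008,0,0,0,0.02,0,0,0,0,0,0,0.02,0,0,0,0,0,0,0.02])

```text
time_s: 23.0
position: [0.6106, -0.1647, 0.094]
tool_rot: [[1.0, 0.0, 0.001], [0.0, -1.0, -0.001], [0.001, 0.001, -1.0]]
wrist_force: [-0.2, -0.4, -0.9]
finger_gap: 0.0291
```

Contact expected at a measured height of about 0.0878.

>>> arm_command(commands=[0,0,0.004,0,0,0,0.02,0,0,0.0015,0,0,0,0.02,0,0,0.001,0,0,0,0.02,0,0,0.001,0,0,0,0.02,0,0,0,0,0,0,0.02])

```text
time_s: 23.5
position: [0.6108, -0.1647, 0.0878]
tool_rot: [[1.0, 0.001, 0.003], [0.001, -1.0, -0.001], [0.003, 0.001, -1.0]]
wrist_force: [-4.1, 2.3, 13.4]
finger_gap: 0.0288
```

>>> arm_command(commands=[0,0,0,0,0,0,0.06,0,0,0,0,0,0,0.06,0,0,0,0,0,0,0.06,0,0,-0.02,0,0,0,0.06,0,0,-0.04,0,0,0,0.06])

```text
time_s: 24.0
position: [0.6089, -0.1641, 0.1429]
tool_rot: [[1.0, 0.0, -0.006], [0.0, -1.0, 0.003], [-0.006, -0.003, -1.0]]
wrist_force: [-0.3, -0.5, 0.5]
finger_gap: 0.0598
```

>>> arm_command(commands=[0,0,-0.04,0,0,0,0.06,-0.03,0,-0.02,0,0,0,0.06,-0.04,0,0,0,0,0,0.06,-0.04,0,0,0,0,0,0.06,-0.04,0,0,0,0,0,0.06])

```text
time_s: 24.5
position: [0.4586, -0.1644, 0.2052]
tool_rot: [[1.0, 0.001, -0.0], [0.001, -1.0, -0.0], [-0.0, 0.0, -1.0]]
wrist_force: [0.9, -0.2, 0.8]
finger_gap: 0.06
```

>>> arm_command(commands=[-0.04,0,0,0,0,0,0.06,0,0,0,0,0,0,0.06,0,0,0,0,0,0,0.06,0,0,0,0,0,0,0.06,0,0,0,0,0,0,0.06])

```text
time_s: 25.0
position: [0.4211, -0.1648, 0.2051]
tool_rot: [[1.0, 0.001, 0.0], [0.001, -1.0, 0.0], [0.0, -0.0, -1.0]]
wrist_force: [-0.4, -0.8, 0.5]
finger_gap: 0.0603
```

```bash
python3 - <<'E'
from m import *
caps({'160':(.6178,.1055,.176),'140':(.615,.0155,.156),'120':(.6125,-.0745,.136),'100':(.61,-.1645,.116)})
for n in('tape','tin'): print(n,np.round(place_of(n,'scene')[0]['location'],3))
q,_,_=snap('scene'); cv2.imwrite('pics/s5.png',cv2.resize(cv2.cvtColor(q[120:270,200:480],cv2.COLOR_RGB2BGR),None,fx=2.7,fy=2.7))
E
```

```text
scene 160 106 circle [0.6193 0.1077 0.0156] median [0.6218 0.1069 0.1767]
scene 140 112 circle [0.616  0.0175 0.0153] median [0.6193 0.0175 0.1565]
scene 120 116 circle [ 0.6138 -0.0687  0.0173] median [ 0.6168 -0.0717  0.1365]
scene 100 116 circle [ 0.6104 -0.1625  0.0164] median [ 0.6138 -0.161   0.1164]
top 160 113 circle [0.6161 0.1032 0.0147] median [0.6158 0.1024 0.1751]
top 140 112 circle [0.6137 0.0134 0.0147] median [0.6135 0.0136 0.1547]
top 120 103 circle [ 0.6123 -0.076   0.0147] median [ 0.6117 -0.0755  0.1352]
top 100 103 circle [ 0.6098 -0.1662  0.0152] median [ 0.6092 -0.1662  0.1152]
tape [ 0.628  0.216 -0.001]
tin [ 0.606 -0.281  0.002]
```

View pics/s5.png

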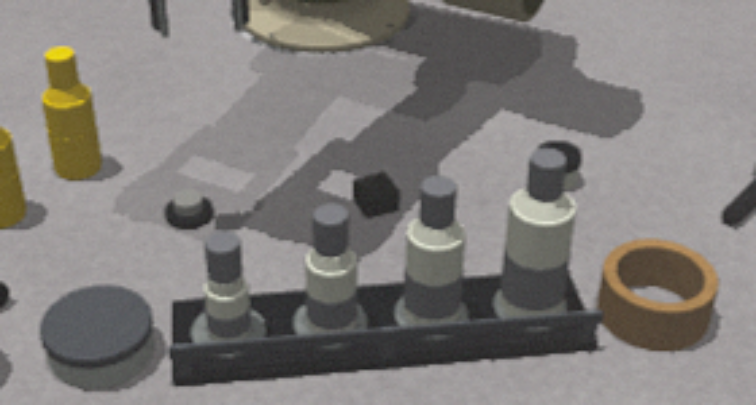

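All four stand centred and upright, in size order from the tape at (655,290) to the tin at (100,330).

```bash
python3 -c "
from rig import *
print(job_done())"
```

```text
the job is handed in; nothing more can be done
None
```

The four white bottles stand on the rack in size order, and I handed the job in at about 25 s of the 128 s allowed. The 160 is on pad1 next to the tape, the 140 on pad2, the 120 on pad3 and the 100 on pad4 next to the tin. I picked each one up by its cap and lowered it until the wrist force showed contact before letting go.

- **Position:** in the top view, every cap is within about 2 mm of the pad centre that I measured with the same camera. The limit is 14 mm.
- **Height and tilt:** the cap heights match bottles standing on the pads, and the last picture shows all four upright.
- **Other objects:** the tape and tin read within about 2 mm of where they started. The yellow bottles were left alone, and the gripper was clear of everything.
- **Disagreement:** the scene and top cameras differ by about 4–7 mm in y, so I set out from their average. The scene camera also puts the 120's cap up to 6 mm from its pad centre, still inside the limit.

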